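Square a drilled block on the setting plate and clamp it in the vise

TASK

Push the drilled aluminium block into the corner of the steel setting plate so that a long side lies flush along the far, long fence and an end lies flush against the short fence. Then pick it up, set it flat on the bed of the open vise, midway across the jaws and with its length running from jaw to jaw, and let go of it without dropping it. Finally slide the moving jaw up until the block is snug between both jaws, and leave the tools lying around undisturbed.

Things in the scene. Friction and masses are not known exactly. Their poses are not given: they have to be found in the camera images.
- block: Loose aluminium block, 40 (its x) x 64 (its y, its length) x 34 mm high, two dark drilled holes on top, about 0.24 kg. Origin at the centre of its underside; half a turn makes no difference. It starts on the setting plate, clear of the fences, skewed by up to 26 degrees.
- plate: Fixed steel setting plate, 170 (x) x 210 (y) x 10 mm, left or right of the robot, turned up to 14 degrees. Origin at the centre of its underside. Two dark fences, 20 mm wide, rise 8 mm above its top: the long one on the far edge, working face at x = +65 mm facing -x; the short one on the +y edge, working face at y = +85 mm facing -y.
- plate_home (a point): Where the block's origin (centre of its underside) lies when it is squared in the plate's corner: on the plate's top, at x = +45, y = +53, z = +10 mm in the plate's frame, axes parallel to the plate's; the block's length then lies along the plate's y.
- vise: Fixed grey machine vise on the robot's other side, turned up to 14 degrees. Origin at the centre of the underside, on the bench, midway between the fully open jaws. Flat bed 36 mm above the origin, 84 mm wide in x. Jaws 70 mm wide in x, tops 22 mm above the bed. Fixed jaw's face at y = +38 mm, facing -y; its body reaches y = +78 mm.
- jaw (a joint): Travel (m, 0 to 0.030) of the vise's moving jaw along the vise's +y towards the fixed jaw; its face is at y = -38 mm + travel. Opening = 76 mm - travel: 72 to 76 mm at the start, 64 mm (travel 0.012) when snug on the block's length. About 3 N of friction; it stays where left and pushes the block along.
- jaw_knob (a point): A point on the axis of the upright steel knob (14 mm diameter, 28 mm tall) on top of the moving jaw, 26 mm behind the jaw's face. The point is 16 mm above the jaw's top and 12 mm below the knob's top. The knob is rigid with the jaw and may be pinched or pushed to slide it.
- brush: Bystander: a bench brush lying on the bench beyond the work. Origin under its middle. Leave it alone.
- wrench: Bystander: a steel wrench lying on the bench beyond the work. Origin under its middle. Leave it alone.
- caliper: Bystander: a steel caliper, about 150 mm long and 10 mm high, lying on the bench on the left. Origin under the middle of its beam. Leave it alone.
- insert_box: Bystander: a closed dark plastic box, 70 x 45 x 21 mm, lying on the bench on the right. Origin at the centre of its underside. Leave it alone.
There are look-alikes about, which are no part of the job. Of the things like the block, leave any that is purple; of the rest the larger one is meant.

How it is judged:
By the outcome, as a careful person would: the job done as asked, in the order asked, and still so for the second after the job is handed in, with the robot touching nothing.
It also fails if it takes over 70 s, if anything falls off the work surface, if the arm or the gripper's body presses on something with over 40 N, if the wrist force passes 120 N, or if a joint passes its speed limit or range.

ROBOT

A 6-joint arm with a two-finger parallel gripper is mounted at the origin on the work surface. World frame = base frame: x ahead of the robot, y to its left, z up, the work surface at z = 0. Lengths are in m, angles in rad, forces in N, time in s.
With the tool pointing down it reaches from about 0.325 to 0.85 m from the base axis. Payload 15.5 kg.
Tool frame: the origin (TCP) lies at the very end of the fingers, on their centre line; the grasp point (between the pads) lies 19 mm behind it; z points along the fingers, y is the direction in which the jaws open and shut (so a half turn about z gives the same grasp; the last joint's range is limited). The gripper opens to 91 mm and grips with 3 to 60 N. Pads are 32 mm wide; open, the fingers measure 118 mm over their backs; the gripper's body (76 mm by 178 mm) begins 60 mm behind the grasp point.
Start: joints at [-1.313, 0.494, 1.345, -0, 1.302, -0.096], TCP at [0.216, -0.587, 0.214] pointing down, gripper open.
Joint ranges: [-2.91, 2.91], [-0.82, 2.16], [0.22, 2.67], [-1.22, 4.37], [0.12, 2.79], [-3.08, 3.08]. Speed limits (rad/s): [1.89, 1.89, 2.57, 3.01, 3.01, 3.01].

INTERFACE

Orientations are given as a 3x3 rotation matrix whose columns are the frame's x, y, z axes.
In Python, from rig import bot, vision gives the robot as it stands.
- The arm moves only by the tool play_rows, never from a script. Its argument "rows" is a list of rows, each an object with "translation": the shift along the tool's x, y, z as a fraction of full scale, a list of three; "spin": the turn about the tool's z as a fraction of full scale; "gripper": the opening, from 0 (shut) to 1 (fully open). In form: [{"translation": [dx, dy, dz], "spin": spin, "gripper": gripper}, ...]. A call has 1 to 5 rows; each row is the pose to reach, as a shift and turn from the pose commanded when the call began, along the tool's axes at that moment; what a row does not reach only later rows make up. Full scale, the value 1, is 0.2 m for a shift and 0.5 rad for a turn. A row lasts 1/8 s, in which the tool goes at most 62.5 mm and 10.7 degrees, less where a joint would pass 70% of its speed; a pose out of reach is approached as far as the arm can. A call with a number of a shift or a turn outside -1 to 1 is refused whole. A call with a gripper value outside its range is refused whole. The fingers move at their own pace and stop on an object; the grip force is fixed at half the most. Time passes only in rows, so rows that repeat a pose let the fingers close. It gives the time, the measured TCP pose, the force and the opening at its end, in the units of the state.
- bot.get_state(): the state, without advancing time (a new reading comes with each control period).
- vision.get_image(name): name is "scene" or "top" or "wrist"; returns a dict with "color" (420x560x3 uint8, blue, green, red), "mtx" (3x3 intrinsics, pixels), "extrinsics" (4x4, takes a point from world to camera coordinates); the wrist camera has in their place "hand_eye" (4x4, takes a point from camera to tool coordinates, whose origin is the TCP and whose axes are the flange's). Camera axes: x right, y up, looking along -z (the intrinsics and any distortion apply to the point x, -y, -z); pixel columns grow to the right and rows downward; lengths in m; the calibration is good to about 2 mm. A picture is of the moment at which its call begins: read the wrist's pose just before it. There is no depth.
- bot.hand_in(): hands the job in, once; it reports no verdict.
The state is a dict: "t": time; "joint_pos": joint angles; "qvel": joint speeds; "tau": joint torques, N m; "eef_pos": TCP position; "ee_rot": TCP orientation; "wrist_force": force on the tool from outside, world axes, zero at the start; "ft_torque": the same for the moment, N m; "width": finger opening in m.
Only numpy, scipy, OpenCV 4.12 (cv2) and the standard library are available. Lean on these libraries where they do the work, as an engineer would, in place of code of your own. Each camera call takes 0.05 s, during which the arm holds its last target. There are 200 camera calls.

## Working session

There is one attempt and no reset: what is moved stays moved. The work goes in short steps, Python scripts to look and compute and a tool call to move; the robot and the scene stay as the last step left them, time stands still between calls to the robot, and variables do not carry over. Pictures are saved under pics/ and viewed, about 8 in all and at most 12, crops included, and the job is handed in when it is done.

Besides the shell and the picture viewer there is one more tool, called after "Emit:" in YAML: its name, and indented under it one key for each argument. play_rows: Moves the arm, as the interface text tells. Its arguments: {"type":"object","properties":{"rows":{"type":"array","items":{"type":"object","properties":{"translation":{"type":"array","items":{"type":"number"}},"spin":{"type":"number"},"gripper":{"type":"number"}}}}},"required":["rows"]}

```bash
ls; mkdir -p pics; python3 - <<'E'
from rig import bot, vision
import cv2,numpy as np
s=bot.get_state(); print({k:np.round(v,3).tolist() for k,v in s.items()})
for n in ("scene","top"):
    d=vision.get_image(n); cv2.imwrite(f"pics/{n}0.png",d["color"]); np.savez(f"{n}0.npz",**d)
    print(n,d.keys(),d["mtx"].round(1).tolist(),d["extrinsics"].round(3).tolist())
d=vision.get_image("wrist");print(d.keys(),d["mtx"].round(1).tolist(),d["hand_eye"].round(4).tolist())
E
```

```text
pics
{'t': 0.0, 'joint_pos': [-1.314, 0.494, 1.346, 0.0, 1.302, -0.096], 'qvel': [0.0, 0.0, 0.0, -0.001, -0.0, -0.002], 'tau': [-0.006, -87.886, -38.186, 0.07, 0.053, -0.0], 'eef_pos': [0.216, -0.586, 0.213], 'ee_rot': [[0.938, 0.346, -0.0], [0.346, -0.938, 0.001], [0.0, -0.001, -1.0]], 'wrist_force': [-0.418, 0.084, -0.074], 'ft_torque': [-0.02, 0.011, -0.024], 'width': 0.091}
scene dict_keys(['color', 'mtx', 'extrinsics']) [[428.7, 0.0, 283.7], [0.0, 428.7, 215.7], [0.0, 0.0, 1.0]] [[0.399, 0.917, 0.012, -0.212], [-0.799, 0.341, 0.495, 0.433], [0.45, -0.207, 0.869, -1.437], [0.0, 0.0, 0.0, 1.0]]
top dict_keys(['color', 'mtx', 'extrinsics']) [[535.8, 0.0, 284.6], [0.0, 535.8, 205.4], [0.0, 0.0, 1.0]] [[-0.059, -0.998, -0.002, 0.018], [0.977, -0.058, 0.204, -0.585], [-0.204, 0.01, 0.979, -1.292], [0.0, 0.0, 0.0, 1.0]]
dict_keys(['color', 'mtx', 'hand_eye']) [[315.4, 0.0, 274.9], [0.0, 315.4, 207.2], [0.0, 0.0, 1.0]] [[0.0014, 0.9711, 0.2388, 0.0666], [1.0, -0.0012, -0.0009, 0.0012], [-0.0006, 0.2388, -0.9711, -0.1707], [0.0, 0.0, 0.0, 1.0]]
```

View pics/top0.png

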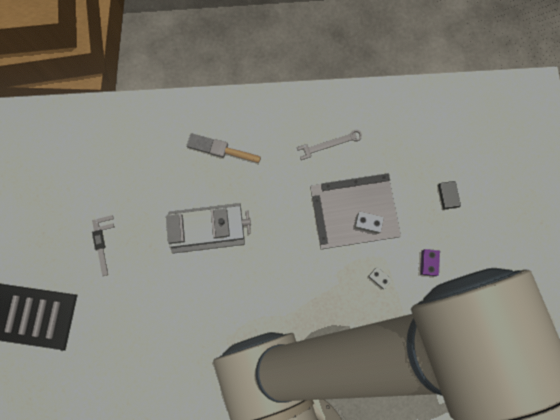

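View pics/scene0.png

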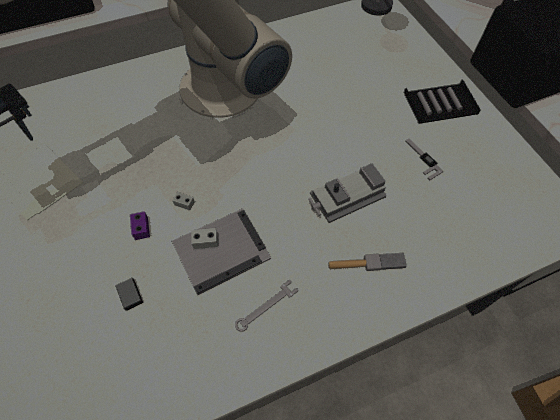

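Block candidates in the top view are the light block on the plate (369,222), a smaller light one on the bench (379,278), and a purple one (431,262). I choose the one on the plate because it is the larger and not purple. The vise is at (207,228) with its knob at (222,221), and the fixed jaw is at left. The plate's fences are the top (far) and left (+y) edges.

```bash
cat > h.py <<'E'
import numpy as np, cv2
from rig import bot, vision
def grab(n):
    s=bot.get_state(); d=vision.get_image(n)
    if n=="wrist":
        T=np.eye(4);T[:3,:3]=s["ee_rot"];T[:3,3]=s["eef_pos"]; d["c2w"]=T@d["hand_eye"]
    else: d["c2w"]=np.linalg.inv(d["extrinsics"])
    return d
def ray(d,uv,z):
    uv=np.atleast_2d(np.float64(uv)); K=d["mtx"]; M=d["c2w"]
    r=np.c_[(uv[:,0]-K[0,2])/K[0,0],-(uv[:,1]-K[1,2])/K[1,1],-np.ones(len(uv))]@M[:3,:3].T
    o=M[:3,3]; return o+r*((z-o[2])/r[:,2])[:,None]
def proj(d,P):
    M=np.linalg.inv(d["c2w"]);p=np.atleast_2d(P)@M[:3,:3].T+M[:3,3];K=d["mtx"]
    return np.c_[K[0,0]*p[:,0]/-p[:,2]+K[0,2],K[1,1]*-p[:,1]/-p[:,2]+K[1,2]]
def load(n):
    d=dict(np.load(n+"0.npz")); d["c2w"]=np.linalg.inv(d["extrinsics"]); return d
def togo(xyz,yaw=None):
    """shift fractions in tool axes and spin to TCP xyz; yaw = world angle of tool y axis"""
    s=bot.get_state();R=np.array(s["ee_rot"]);sh=R.T@(np.array(xyz)-s["eef_pos"])/0.2
    o=[sh.round(3).tolist()]
    if yaw is not None:
        cur=np.arctan2(R[1,1],R[0,1]);dl=(yaw-cur+np.pi/2)%np.pi-np.pi/2
        o.append(round(-dl/0.5,3)) # tool z down
    return o
E
python3 - <<'E'
from h import *
d=load("top")
print("plate corners, fence tops z18",ray(d,[(310,185),(388,175),(400,238),(321,249)],.018).round(3).tolist())
print("block",ray(d,(369,222),.044).round(3),"small",ray(d,(379,278),.03).round(3))
print("vise knob(z~86)",ray(d,(222,221),.086).round(3),"box",ray(d,(450,195),.02).round(3))
print("fixed jaw",ray(d,(175,228),.058).round(3))
im=d["color"]
cv2.imwrite("pics/c1.png",cv2.resize(im[165:260,300:410],None,fx=7,fy=6.3,interpolation=cv2.INTER_CUBIC)[:600])
b=ray(d,(369,222),.044)[0]
# hover so wrist camera sees plate: camera offset along tool x
print(togo([b[0]-0.07,b[1]+.02,0.35]), bot.get_state()["ee_rot"])
E
```

```text
plate corners, fence tops z18 [[0.644, -0.087, 0.018], [0.659, -0.294, 0.018], [0.49, -0.308, 0.018], [0.474, -0.104, 0.018]]
block [[ 0.532 -0.228  0.044]] small [[ 0.391 -0.243  0.03 ]]
vise knob(z~86) [[0.549 0.14  0.086]] box [[ 0.595 -0.45   0.02 ]]
fixed jaw [[0.544 0.261 0.058]]
[[1.81, -1.348, -0.681]] [[ 9.38412925e-01  3.45515747e-01 -2.25588279e-04]
 [ 3.45515810e-01 -9.38412535e-01  8.59210770e-04]
 [ 8.51759820e-05 -8.84238809e-04 -9.99999605e-01]]
```

View pics/c1.png

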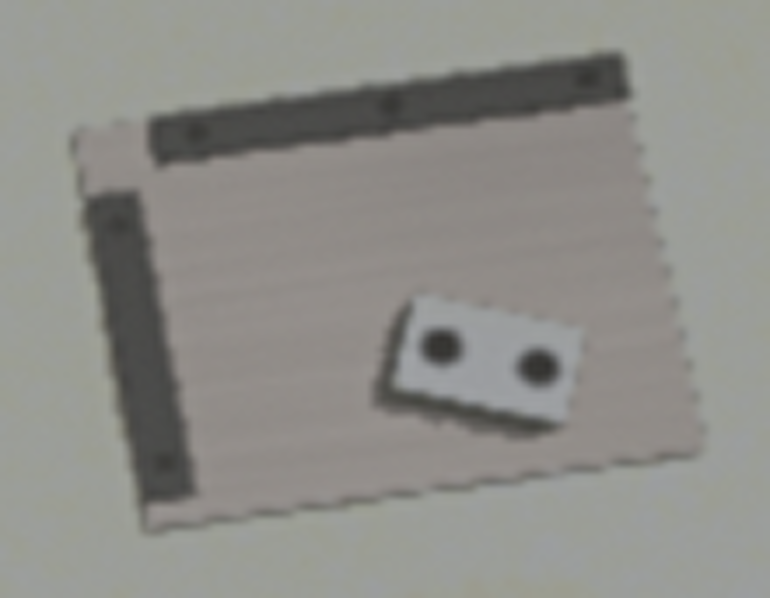

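The crop confirms it: a full-size light block with two holes lies on the plate at about (369,222), clear of both dark fences. I'll move the wrist camera over the plate next.

Emit:
play_rows:
  rows:
    - {"translation":[0.25,-0.13,0],"spin":-0.25,"gripper":1}
    - {"translation":[0.5,-0.26,0],"spin":-0.5,"gripper":1}
    - {"translation":[0.75,-0.4,0],"spin":-0.75,"gripper":1}
    - {"translation":[1,-0.52,0],"spin":-1,"gripper":1}
    - {"translation":[1,-0.52,0],"spin":-1,"gripper":1}

```text
t: 0.78
eef_pos: [0.3697, -0.417, 0.2139]
ee_rot: [[0.654, 0.757, 0.0], [0.757, -0.654, 0.001], [0.001, -0.0, -1.0]]
wrist_force: [-0.1, -1.0, 0.4]
width: 0.0912
```

```bash
python3 -c "
from h import *
print(togo([.567,-.198,.2],np.radians(4.5)),bot.get_state()['eef_pos'])"
```

```text
[[1.474, 0.031, 0.071], np.float64(-1.582)] [ 0.36969853 -0.41703274  0.2138896 ]
```

Emit:
play_rows:
  rows:
    - {"translation":[0.3,0,0],"spin":-0.3,"gripper":1}
    - {"translation":[0.6,0,0.05],"spin":-0.6,"gripper":1}
    - {"translation":[0.9,0,0.05],"spin":-0.9,"gripper":1}
    - {"translation":[1,0,0.07],"spin":-1,"gripper":1}
    - {"translation":[1,0,0.07],"spin":-1,"gripper":1}

```text
t: 1.4
eef_pos: [0.4994, -0.2689, 0.1994]
ee_rot: [[0.216, 0.976, -0.001], [0.976, -0.216, 0.0], [0.0, -0.001, -1.0]]
wrist_force: [1.1, 0.0, 0.3]
width: 0.0913
```

```bash
python3 -c "
from h import *
print(togo([.567,-.198,.2],np.radians(4.5)),bot.get_state()['eef_pos'])"
```

```text
[[0.419, 0.254, -0.003], np.float64(-0.592)] [ 0.49939538 -0.26888848  0.19941157]
```

Emit:
play_rows:
  rows:
    - {"translation":[0.2,0.12,0],"spin":-0.3,"gripper":1}
    - {"translation":[0.42,0.25,0],"spin":-0.59,"gripper":1}
    - {"translation":[0.42,0.25,0],"spin":-0.59,"gripper":1}

```text
t: 1.78
eef_pos: [0.5672, -0.1977, 0.1998]
ee_rot: [[-0.078, 0.997, 0.0], [0.997, 0.078, -0.0], [-0.0, 0.0, -1.0]]
wrist_force: [-1.2, -0.8, 0.2]
width: 0.0913
```

```bash
python3 -c "
from h import *
d=grab('wrist'); cv2.imwrite('pics/w1.png',d['color']); np.savez('w1.npz',**d); print(bot.get_state()['eef_pos'])"
```

```text
[ 0.56617407 -0.19872228  0.19973991]
```

View pics/w1.png

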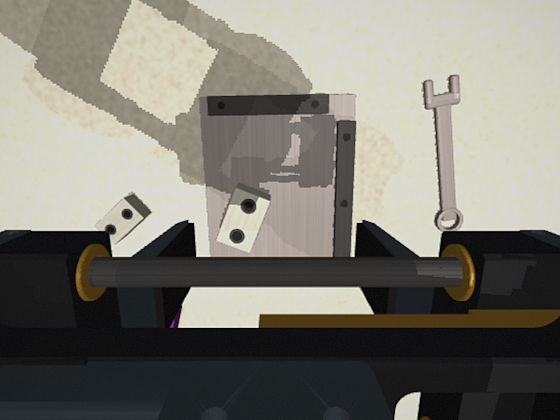

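The wrist view shows the block at (244,217), the short fence along row ~105, the long fence along col ~345, and the wrench clear on the right. The gripper hides the bottom of the image.

```bash
python3 - <<'E'
from h import *
d=dict(np.load("w1.npz")); im=d["color"]; g=im.max(2)
print("col profile row200:",g[205,325:362].tolist()); print("row profile col270:",g[90:130,270].tolist()); print("block row 230",g[230,210:275].tolist())
def line(pts,z):
    P=ray(d,pts,z)[:,:2]; v=cv2.fitLine(np.float32(P),cv2.DIST_HUBER,0,.001,.001).ravel(); return v
# edges by gradient per row/column
gs=cv2.GaussianBlur(g,(3,3),0).astype(int)
L=[];Rr=[]
for r in range(135,245,4):
    a=np.diff(gs[r,325:348]); L.append((325+a.argmin()+.5,r)); a=np.diff(gs[r,345:365]); Rr.append((345+a.argmax()+.5,r))
T=[];B=[]
for c in range(214,324,4):
    a=np.diff(gs[88:104,c]);T.append((c,88+a.argmin()+.5)); a=np.diff(gs[108:125,c]);B.append((c,108+a.argmax()+.5))
for n,p in zip("LRTB",(L,Rr,T,B)):
    v=line(p,.018); print(n,np.median(p,0),v.round(4), np.degrees(np.arctan2(v[1],v[0])).round(2))
m=(g>200).astype(np.uint8); m[:175]=0;m[252:]=0;m[:,:205]=0;m[:,285:]=0
c=max(cv2.findContours(m,0,2)[0],key=cv2.contourArea)
rc=cv2.minAreaRect(c); print(rc); bx=cv2.boxPoints(rc); P=ray(d,bx,.044)[:,:2]; print(P.round(4).tolist(),np.linalg.norm(P-np.roll(P,1,0),axis=1).round(4),P.mean(0))
cv2.imwrite("m.png",m*255)
E
```

```text
col profile row200: [175, 173, 172, 174, 174, 172, 172, 177, 145, 65, 34, 68, 77, 75, 76, 56, 41, 48, 48, 46, 46, 42, 62, 75, 73, 75, 65, 117, 202, 227, 222, 221, 219, 220, 219, 219, 220]
row profile col270: [142, 136, 138, 141, 124, 53, 44, 47, 45, 50, 52, 54, 53, 55, 52, 53, 52, 52, 51, 52, 52, 51, 54, 45, 63, 117, 132, 126, 129, 127, 127, 128, 129, 128, 128, 129, 129, 127, 128, 129]
block row 230 [180, 180, 178, 179, 179, 180, 178, 180, 174, 176, 209, 223, 220, 220, 221, 216, 212, 216, 219, 221, 222, 188, 106, 52, 70, 74, 73, 71, 67, 59, 77, 135, 199, 227, 224, 220, 219, 219, 219, 219, 220, 219, 216, 216, 218, 220, 220, 224, 189, 160, 168, 180, 188, 181, 181, 187, 184, 181, 180, 181, 182, 184, 180, 178, 173]
L [334.5 189. ] [ 0.0924 -0.9957  0.6341 -0.1876] -84.7
R [353. 189.] [ 0.0938 -0.9956  0.6574 -0.2097] -84.62
T [268.   94.5] [ 0.9947  0.1026  0.5499 -0.0972] 5.89
B [268.  114.5] [ 0.995   0.0996  0.5535 -0.1173] 5.72
((242.36465454101562, 220.5718231201172), (35.60123825073242, 55.97804641723633), 21.447738647460938)
[[0.5068, -0.2546], [0.5263, -0.195], [0.562, -0.2062], [0.5439, -0.2669]] [0.039  0.0627 0.0375 0.0633] [ 0.53475067 -0.23068362]
```

```bash
cat >> h.py <<'E'
Y=np.radians(5.5); ex=np.array([np.cos(Y),np.sin(Y)]); ey=np.array([-np.sin(Y),np.cos(Y)])
C=np.array([.5714,-.2009])
def pl(x,y,z): return [*(C+x/1000*ex+y/1000*ey),z]
def where():
    p=np.array(bot.get_state()["eef_pos"]);q=p[:2]-C; return (q@ex*1000).round(1),(q@ey*1000).round(1),(p[2]*1000).round(1)
E
python3 -c "
from h import *
print(togo([.535,-.231,.0225],np.radians(-17.3)))
q=np.array([.535,-.231])-C; print('block in plate',q@ex,q@ey)"
```

```text
[[-0.149, -0.167, 0.886], np.float64(0.755)]
block in plate -0.039117378771424044 -0.026472640179115946
```

Emit:
play_rows:
  rows:
    - {"translation":[-0.15,-0.17,0.1],"spin":0.37,"gripper":1}
    - {"translation":[-0.15,-0.17,0.35],"spin":0.755,"gripper":1}
    - {"translation":[-0.15,-0.17,0.6],"spin":0.755,"gripper":1}
    - {"translation":[-0.15,-0.17,0.8],"spin":0.755,"gripper":1}
    - {"translation":[-0.15,-0.17,0.885],"spin":0.755,"gripper":1}

```text
t: 2.45
eef_pos: [0.5326, -0.2317, 0.0212]
ee_rot: [[0.299, 0.954, -0.003], [0.954, -0.299, 0.001], [0.0, -0.003, -1.0]]
wrist_force: [-0.2, -1.3, 0.4]
width: 0.0912
```

Emit:
play_rows:
  rows:
    - {"translation":[0,0,0],"spin":0,"gripper":1}
    - {"translation":[0,0,0],"spin":0,"gripper":0.3}
    - {"translation":[0,0,0],"spin":0,"gripper":0.3}
    - {"translation":[0,0,0],"spin":0,"gripper":0.3}
    - {"translation":[0,0,0],"spin":0,"gripper":0.3}

```text
t: 3.08
eef_pos: [0.5349, -0.2305, 0.0233]
ee_rot: [[0.296, 0.955, 0.001], [0.955, -0.296, -0.0], [-0.0, 0.001, -1.0]]
wrist_force: [1.5, 1.1, 0.3]
width: 0.0542
```

```bash
python3 -c "
from h import *
s=bot.get_state();print(where(),s['width'],s['wrist_force'].round(1),togo(pl(40,50,.0225),Y))"
```

```text
(np.float64(-39.2), np.float64(-26.0), np.float64(23.3)) 0.05420503667633243 [1.5 1.1 0.3] [[0.503, 0.219, 0.004], np.float64(-0.793)]
```

Emit:
play_rows:
  rows:
    - {"translation":[0,0,0],"spin":0,"gripper":0.3}
    - {"translation":[0,0,0],"spin":0,"gripper":0.3}
    - {"translation":[0,0,0],"spin":0,"gripper":0.3}
    - {"translation":[0,0,0],"spin":0,"gripper":0.3}

```text
t: 3.58
eef_pos: [0.5347, -0.2304, 0.0229]
ee_rot: [[0.296, 0.955, -0.0], [0.955, -0.296, 0.0], [0.0, -0.0, -1.0]]
wrist_force: [0.2, 0.8, 3.0]
width: 0.0399
```

Emit:
play_rows:
  rows:
    - {"translation":[0.1,0.04,0.0],"spin":-0.16,"gripper":0.3}
    - {"translation":[0.2,0.09,0.0],"spin":-0.32,"gripper":0.3}
    - {"translation":[0.3,0.13,0.0],"spin":-0.48,"gripper":0.3}
    - {"translation":[0.4,0.17,0.0],"spin":-0.64,"gripper":0.3}
    - {"translation":[0.47,0.2,0.0],"spin":-0.79,"gripper":0.3}

```text
t: 4.2
eef_pos: [0.6012, -0.1521, 0.023]
ee_rot: [[-0.097, 0.995, -0.0], [0.995, 0.097, -0.0], [-0.0, -0.0, -1.0]]
wrist_force: [-1.6, -2.5, 1.8]
width: 0.0397
```

```bash
python3 -c "
from h import *
s=bot.get_state();print(where(),s['width'],s['wrist_force'].round(1),togo(pl(40,49,.023),Y))
d=grab('wrist'); cv2.imwrite('pics/w2.png',d['color'])"
```

```text
(np.float64(34.3), np.float64(45.7), np.float64(23.0)) 0.039661165850390055 [-1.6 -2.5  1.8] [[0.017, 0.029, -0.0], np.float64(0.003)]
```

View pics/w2.png

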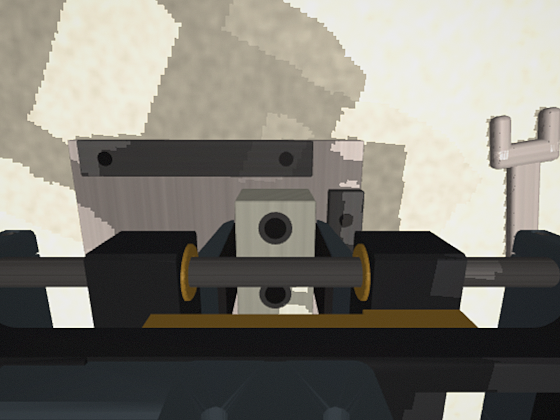

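The block is held at 40 mm width and squared to the plate, just short of both fences. I'll move closer, release, and then push with the fingers.

Emit:
play_rows:
  rows:
    - {"translation":[0.01,0.015,0.0],"spin":0,"gripper":0.3}
    - {"translation":[0.02,0.03,0.0],"spin":0,"gripper":0.3}
    - {"translation":[0.02,0.03,0.0],"spin":0,"gripper":0.62}
    - {"translation":[0.02,0.03,0.0],"spin":0,"gripper":0.62}
    - {"translation":[0.02,0.03,0.0],"spin":0,"gripper":0.62}

```text
t: 4.88
eef_pos: [0.6062, -0.1481, 0.0228]
ee_rot: [[-0.094, 0.996, -0.0], [0.996, 0.094, 0.0], [0.0, -0.0, -1.0]]
wrist_force: [0.1, 0.3, 0.2]
width: 0.0569
```

```bash
python3 -c "
from h import *
s=bot.get_state();print(where(),s['width'],s['wrist_force'].round(1),togo(pl(40,-6,.07),Y), togo(pl(40,49,.07),Y))"
```

```text
(np.float64(39.7), np.float64(49.2), np.float64(22.8)) 0.05691627109836461 [0.1 0.3 0.2] [[-0.276, 0.002, -0.236], np.float64(-0.004)] [[-0.001, 0.002, -0.236], np.float64(-0.004)]
```

Emit:
play_rows:
  rows:
    - {"translation":[0,0,-0.12],"spin":0,"gripper":0.62}
    - {"translation":[0,0,-0.24],"spin":0,"gripper":0.4}
    - {"translation":[-0.14,0,-0.24],"spin":0,"gripper":0}
    - {"translation":[-0.3,0,-0.24],"spin":0,"gripper":0}
    - {"translation":[-0.3,0,-0.24],"spin":0,"gripper":0}

```text
t: 5.5
eef_pos: [0.6121, -0.2098, 0.0709]
ee_rot: [[-0.092, 0.996, 0.001], [0.996, 0.092, -0.001], [-0.001, 0.001, -1.0]]
wrist_force: [0.7, -0.1, 0.8]
width: 0.0193
```

Emit:
play_rows:
  rows:
    - {"translation":[0,0,0],"spin":0,"gripper":0}
    - {"translation":[0,0,0],"spin":0,"gripper":0}
    - {"translation":[0,0,0.1],"spin":0,"gripper":0}
    - {"translation":[0,0,0.25],"spin":0,"gripper":0}
    - {"translation":[0,0,0.25],"spin":0,"gripper":0}

```text
t: 6.12
eef_pos: [0.6106, -0.2065, 0.0192]
ee_rot: [[-0.095, 0.995, -0.004], [0.995, 0.095, 0.002], [0.002, -0.003, -1.0]]
wrist_force: [-0.0, 0.2, 0.3]
width: 0.0006
```

```bash
python3 -c "
from h import *
s=bot.get_state();print(where(),s['width'],s['wrist_force'].round(1),togo(pl(40,1,.02),Y))"
```

```text
(np.float64(38.5), np.float64(-9.4), np.float64(19.2)) 0.000591642860398761 [-0.   0.2  0.3] [[0.052, 0.008, -0.004], np.float64(-0.002)]
```

Emit:
play_rows:
  rows:
    - {"translation":[0.03,0.005,0],"spin":0,"gripper":0}
    - {"translation":[0.05,0.005,0],"spin":0,"gripper":0}
    - {"translation":[0.06,0.005,0],"spin":0,"gripper":0}
    - {"translation":[0.065,0.005,0],"spin":0,"gripper":0}

```text
t: 6.62
eef_pos: [0.6122, -0.1949, 0.0216]
ee_rot: [[-0.095, 0.996, 0.001], [0.996, 0.095, -0.001], [-0.001, 0.001, -1.0]]
wrist_force: [0.3, -2.5, 0.4]
width: 0.0003
```

Emit:
play_rows:
  rows:
    - {"translation":[0.003,0,0],"spin":0,"gripper":0}
    - {"translation":[0.006,0,0],"spin":0,"gripper":0}

```text
t: 6.88
eef_pos: [0.6117, -0.1937, 0.021]
ee_rot: [[-0.094, 0.996, 0.0], [0.996, 0.094, -0.0], [-0.0, 0.0, -1.0]]
wrist_force: [0.1, -1.9, 1.2]
width: 0.0005
```

```bash
python3 -c "
from h import *
s=bot.get_state();print(where(),s['width'],s['wrist_force'].round(1),togo(pl(40,5,.02),Y))"
```

```text
(np.float64(40.8), np.float64(3.3), np.float64(21.0)) 0.0005084553365358233 [ 0.1 -1.9  1.2] [[0.008, -0.004, 0.005], np.float64(-0.003)]
```

Contact is made, with about 2 N of sliding friction. I'll keep pushing in 1 mm steps.

Emit:
play_rows:
  rows:
    - {"translation":[0.004,0,0],"spin":0,"gripper":0}
    - {"translation":[0.008,0,0],"spin":0,"gripper":0}

```text
t: 7.12
eef_pos: [0.6114, -0.1919, 0.0209]
ee_rot: [[-0.094, 0.996, -0.0], [0.996, 0.094, -0.0], [-0.0, -0.0, -1.0]]
wrist_force: [0.2, -2.8, 2.0]
width: 0.0005
```

Emit:
play_rows:
  rows:
    - {"translation":[0.004,0,0],"spin":0,"gripper":0}
    - {"translation":[0.006,0,0],"spin":0,"gripper":0}

```text
t: 7.38
eef_pos: [0.6116, -0.1916, 0.0211]
ee_rot: [[-0.095, 0.996, 0.001], [0.996, 0.095, -0.001], [-0.001, 0.0, -1.0]]
wrist_force: [-0.2, -10.9, 2.1]
width: 0.0004
```

Emit:
play_rows:
  rows:
    - {"translation":[0.003,0,0],"spin":0,"gripper":0}
    - {"translation":[0.005,0,0],"spin":0,"gripper":0}

```text
t: 7.62
eef_pos: [0.6118, -0.1914, 0.0213]
ee_rot: [[-0.095, 0.996, 0.001], [0.996, 0.095, -0.003], [-0.003, 0.001, -1.0]]
wrist_force: [-1.0, -15.7, 3.3]
width: 0.0004
```

Emit:
play_rows:
  rows:
    - {"translation":[-0.03,0,0],"spin":0,"gripper":0}
    - {"translation":[-0.03,0,-0.12],"spin":0,"gripper":0.62}
    - {"translation":[-0.03,0,-0.25],"spin":0,"gripper":0.62}
    - {"translation":[0.1,0.015,-0.25],"spin":0,"gripper":0.62}
    - {"translation":[0.24,0.015,-0.25],"spin":0,"gripper":0.62}

```text
t: 8.25
eef_pos: [0.6096, -0.141, 0.071]
ee_rot: [[-0.094, 0.996, -0.0], [0.996, 0.094, 0.0], [0.0, 0.0, -1.0]]
wrist_force: [1.2, -0.9, 0.0]
width: 0.0376
```

Emit:
play_rows:
  rows:
    - {"translation":[0,0,0],"spin":0,"gripper":0.62}
    - {"translation":[0,0,0],"spin":0,"gripper":0.62}

```text
t: 8.5
eef_pos: [0.6097, -0.1419, 0.0708]
ee_rot: [[-0.095, 0.996, -0.0], [0.996, 0.095, 0.0], [0.0, -0.0, -1.0]]
wrist_force: [-0.1, 0.6, 0.8]
width: 0.0554
```

```bash
python3 -c "
from h import *
s=bot.get_state();print(where(),s['width'],s['wrist_force'].round(1),togo(pl(44,53,.022),Y))"
```

```text
(np.float64(43.8), np.float64(55.1), np.float64(70.8)) 0.05543219471307311 [-0.1  0.6  0.8] [[-0.01, 0.001, 0.244], np.float64(-0.003)]
```

Emit:
play_rows:
  rows:
    - {"translation":[-0.01,0,0.1],"spin":0,"gripper":0.62}
    - {"translation":[-0.01,0,0.244],"spin":0,"gripper":0.62}
    - {"translation":[-0.01,0.02,0.244],"spin":0,"gripper":0.62}
    - {"translation":[-0.01,0.03,0.244],"spin":0,"gripper":0.62}
    - {"translation":[-0.01,0.037,0.244],"spin":0,"gripper":0.62}

```text
t: 9.12
eef_pos: [0.6178, -0.1432, 0.023]
ee_rot: [[-0.094, 0.996, 0.001], [0.996, 0.094, -0.0], [-0.0, 0.001, -1.0]]
wrist_force: [-1.9, -0.8, 0.0]
width: 0.0567
```

Emit:
play_rows:
  rows:
    - {"translation":[0,0.004,0],"spin":0,"gripper":0.62}
    - {"translation":[0,0.007,0],"spin":0,"gripper":0.62}

```text
t: 9.38
eef_pos: [0.6186, -0.1428, 0.0225]
ee_rot: [[-0.094, 0.996, 0.0], [0.996, 0.094, -0.0], [-0.0, 0.0, -1.0]]
wrist_force: [-2.6, -1.4, 1.6]
width: 0.0564
```

```bash
python3 -c "
from h import *
s=bot.get_state();print(where(),s['width'],s['wrist_force'].round(1),togo(pl(53,53,.022),Y))"
```

```text
(np.float64(52.6), np.float64(53.3), np.float64(22.5)) 0.056425586596119494 [-2.6 -1.4  1.6] [[-0.001, 0.002, 0.002], np.float64(-0.003)]
```

Emit:
play_rows:
  rows:
    - {"translation":[0,0.004,0],"spin":0,"gripper":0.62}
    - {"translation":[0,0.007,0],"spin":0,"gripper":0.62}

```text
t: 9.62
eef_pos: [0.6195, -0.1427, 0.0221]
ee_rot: [[-0.095, 0.996, -0.001], [0.996, 0.095, 0.0], [0.0, -0.001, -1.0]]
wrist_force: [-7.6, -2.1, 6.0]
width: 0.0567
```

Emit:
play_rows:
  rows:
    - {"translation":[0,0.003,0],"spin":0,"gripper":0.62}
    - {"translation":[0,0.006,0],"spin":0,"gripper":0.62}

```text
t: 9.88
eef_pos: [0.6195, -0.1426, 0.022]
ee_rot: [[-0.095, 0.995, -0.003], [0.996, 0.095, 0.0], [0.0, -0.003, -1.0]]
wrist_force: [-13.7, -4.0, 10.3]
width: 0.0566
```

Emit:
play_rows:
  rows:
    - {"translation":[0,0.002,0],"spin":0,"gripper":0.62}
    - {"translation":[0,0.004,0],"spin":0,"gripper":0.62}

```text
t: 10.12
eef_pos: [0.6195, -0.1426, 0.0219]
ee_rot: [[-0.095, 0.995, -0.005], [0.996, 0.095, 0.0], [0.001, -0.005, -1.0]]
wrist_force: [-18.3, -5.7, 11.7]
width: 0.0564
```

Emit:
play_rows:
  rows:
    - {"translation":[0,-0.02,0],"spin":0,"gripper":0.62}
    - {"translation":[0,-0.04,0],"spin":0,"gripper":0.62}
    - {"translation":[0,-0.04,-0.2],"spin":0,"gripper":0.62}
    - {"translation":[-0.2,-0.04,-0.5],"spin":0,"gripper":0.62}
    - {"translation":[-0.4,-0.04,-0.6],"spin":0,"gripper":0.62}

```text
t: 10.75
eef_pos: [0.6228, -0.2234, 0.1451]
ee_rot: [[-0.096, 0.995, 0.003], [0.995, 0.096, -0.001], [-0.001, 0.003, -1.0]]
wrist_force: [0.3, -0.1, -0.8]
width: 0.0566
```

```bash
python3 -c "
from h import *
d=grab('wrist'); cv2.imwrite('pics/w3.png',d['color']); np.savez('w3.npz',**d); print(where())
print(proj(d,[pl(45,53,.044),pl(25,21,.044),pl(25,85,.044),pl(65,85,.044),pl(65,85,.018)]).round(0).tolist())"
```

```text
(np.float64(50.0), np.float64(-34.0), np.float64(148.2))
[[270.0, 111.0], [246.0, 150.0], [245.0, 69.0], [294.0, 69.0], [293.0, 75.0]]
```

View pics/w3.png

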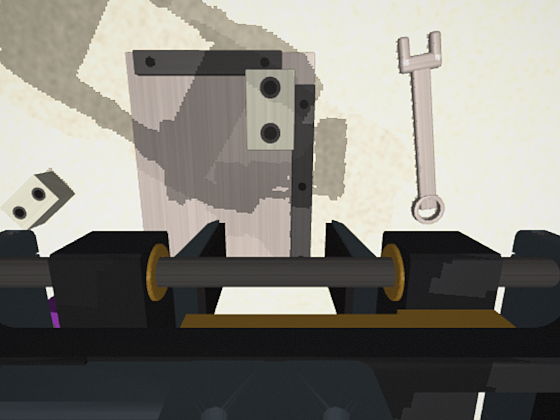

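The block's top corners at (246,150), (245,69) and (294,69) match the predicted squared pose, so it is in the corner. I'll give it one more light push along y to make sure the end is flush.

```bash
python3 -c "
from h import *
print(where(),togo(pl(45,-4,.02),Y))"
```

```text
(np.float64(50.0), np.float64(-34.0), np.float64(148.2)) [[0.154, -0.03, 0.64], np.float64(-0.005)]
```

Emit:
play_rows:
  rows:
    - {"translation":[0.1,-0.03,0.1],"spin":-0.005,"gripper":0}
    - {"translation":[0.12,-0.03,0.25],"spin":-0.005,"gripper":0}
    - {"translation":[0.12,-0.03,0.4],"spin":-0.005,"gripper":0}
    - {"translation":[0.12,-0.03,0.55],"spin":-0.005,"gripper":0}
    - {"translation":[0.12,-0.03,0.63],"spin":-0.005,"gripper":0}

```text
t: 11.42
eef_pos: [0.6128, -0.1992, 0.0145]
ee_rot: [[-0.097, 0.995, -0.001], [0.995, 0.097, 0.001], [0.001, -0.001, -1.0]]
wrist_force: [-0.0, -0.0, 0.3]
width: 0.0094
```

Emit:
play_rows:
  rows:
    - {"translation":[0.02,0,0],"spin":0,"gripper":0}
    - {"translation":[0.04,0,0],"spin":0,"gripper":0}
    - {"translation":[0.06,0,0],"spin":0,"gripper":0}
    - {"translation":[0.07,0,0],"spin":0,"gripper":0}
    - {"translation":[0.075,0,0],"spin":0,"gripper":0}

```text
t: 12.05
eef_pos: [0.6135, -0.1908, 0.0185]
ee_rot: [[-0.098, 0.995, 0.004], [0.995, 0.098, -0.009], [-0.01, 0.004, -1.0]]
wrist_force: [-9.4, -52.1, 3.7]
width: 0.0003
```

Emit:
play_rows:
  rows:
    - {"translation":[0.004,0,0],"spin":0,"gripper":0}
    - {"translation":[0.008,0,0],"spin":0,"gripper":0}

```text
t: 12.3
eef_pos: [0.6135, -0.1906, 0.0188]
ee_rot: [[-0.098, 0.995, 0.005], [0.995, 0.098, -0.011], [-0.011, 0.004, -1.0]]
wrist_force: [-11.4, -62.0, 5.0]
width: 0.0004
```

```bash
python3 -c "
from h import *
print(where(),bot.get_state()['wrist_force'],bot.get_state()['width'])"
```

```text
(np.float64(42.9), np.float64(6.2), np.float64(18.8)) [-11.44589861 -61.98780805   5.03839339] 0.00039775267109817673
```

That push was harder than I meant: 62 N at the fingertips, which is still below the wrist limit. I'm backing off now and going to the grasp.

Emit:
play_rows:
  rows:
    - {"translation":[-0.03,0,0],"spin":0,"gripper":0}
    - {"translation":[-0.06,0,0],"spin":0,"gripper":0}
    - {"translation":[-0.06,0,-0.15],"spin":0,"gripper":0.75}
    - {"translation":[-0.06,0,-0.28],"spin":0,"gripper":0.75}
    - {"translation":[0.1,0,-0.28],"spin":0,"gripper":0.75}

```text
t: 12.92
eef_pos: [0.6117, -0.1645, 0.0749]
ee_rot: [[-0.095, 0.995, 0.005], [0.995, 0.095, -0.002], [-0.002, 0.005, -1.0]]
wrist_force: [-0.2, 0.6, 0.1]
width: 0.0277
```

```bash
python3 -c "
from h import *
print(where(),togo(pl(45,53,.022),Y),bot.get_state()['width'])"
```

```text
(np.float64(43.7), np.float64(32.4), np.float64(74.9)) [[0.104, 0.005, 0.264], np.float64(-0.001)] 0.02772582088435782
```

Emit:
play_rows:
  rows:
    - {"translation":[0.05,0,0],"spin":0,"gripper":0.75}
    - {"translation":[0.1,0,0],"spin":0,"gripper":0.75}
    - {"translation":[0.1,0,0],"spin":0,"gripper":0.75}
    - {"translation":[0.1,0,0],"spin":0,"gripper":0.75}

```text
t: 13.42
eef_pos: [0.608, -0.1437, 0.072]
ee_rot: [[-0.097, 0.995, -0.0], [0.995, 0.097, -0.0], [-0.0, -0.0, -1.0]]
wrist_force: [-0.7, -1.2, 0.5]
width: 0.0667
```

```bash
python3 -c "
from h import *
print(where(),togo(pl(45,53,.022),Y),bot.get_state()['width'])
d=grab('wrist'); np.savez('w4.npz',**d)"
```

```text
(np.float64(41.9), np.float64(53.4), np.float64(72.0)) [[-0.002, 0.015, 0.25], np.float64(0.002)] 0.06671597287272787
```

Emit:
play_rows:
  rows:
    - {"translation":[0,0.017,0.1],"spin":0,"gripper":0.75}
    - {"translation":[0,0.017,0.248],"spin":0,"gripper":0.75}
    - {"translation":[0,0.017,0.248],"spin":0,"gripper":0.75}
    - {"translation":[0,0.017,0.248],"spin":0,"gripper":0.3}
    - {"translation":[0,0.017,0.248],"spin":0,"gripper":0.3}

```text
t: 14.1
eef_pos: [0.6113, -0.143, 0.0225]
ee_rot: [[-0.097, 0.995, -0.0], [0.995, 0.097, 0.0], [0.0, -0.0, -1.0]]
wrist_force: [-0.2, -0.3, -0.5]
width: 0.051
```

Emit:
play_rows:
  rows:
    - {"translation":[0,0,0],"spin":0,"gripper":0.3}
    - {"translation":[0,0,0],"spin":0,"gripper":0.3}
    - {"translation":[0,0,0],"spin":0,"gripper":0.3}
    - {"translation":[0,0,0],"spin":0,"gripper":0.3}

```text
t: 14.6
eef_pos: [0.6112, -0.143, 0.0227]
ee_rot: [[-0.097, 0.995, -0.0], [0.995, 0.097, -0.0], [-0.0, -0.0, -1.0]]
wrist_force: [-3.7, -1.9, 5.7]
width: 0.0399
```

```bash
python3 -c "
from h import *
s=bot.get_state();print(where(),s['wrist_force'],s['width'])"
```

```text
(np.float64(45.1), np.float64(53.9), np.float64(22.7)) [-3.72508209 -1.89131312  5.68837031] 0.03986568087363239
```

Emit:
play_rows:
  rows:
    - {"translation":[0,0,-0.1],"spin":0,"gripper":0.3}
    - {"translation":[0,0,-0.4],"spin":0,"gripper":0.3}
    - {"translation":[0,0,-0.7],"spin":0,"gripper":0.3}
    - {"translation":[0.3,-0.1,-0.9],"spin":0,"gripper":0.3}
    - {"translation":[0.6,-0.2,-0.9],"spin":0,"gripper":0.3}

```text
t: 15.22
eef_pos: [0.5654, -0.0374, 0.2038]
ee_rot: [[-0.095, 0.995, 0.005], [0.995, 0.095, -0.001], [-0.001, 0.005, -1.0]]
wrist_force: [1.2, 0.9, -2.7]
width: 0.0395
```

Emit:
play_rows:
  rows:
    - {"translation":[0.25,-0.03,0],"spin":0,"gripper":0.3}
    - {"translation":[0.5,-0.06,0],"spin":0,"gripper":0.3}
    - {"translation":[0.5,-0.06,0],"spin":0,"gripper":0.3}
    - {"translation":[0.5,-0.06,0],"spin":0,"gripper":0.3}

```text
t: 15.72
eef_pos: [0.543, 0.0606, 0.2014]
ee_rot: [[-0.098, 0.995, 0.0], [0.995, 0.098, -0.0], [-0.0, 0.0, -1.0]]
wrist_force: [-0.5, -0.6, -2.8]
width: 0.0398
```

```bash
python3 -c "
from h import *
s=bot.get_state();print(s['eef_pos'],s['width'])
d=grab('wrist'); cv2.imwrite('pics/w5.png',d['color']); np.savez('w5.npz',**d)"
```

```text
[0.54298514 0.06055758 0.20141309] 0.039761949857685934
```

View pics/w5.png

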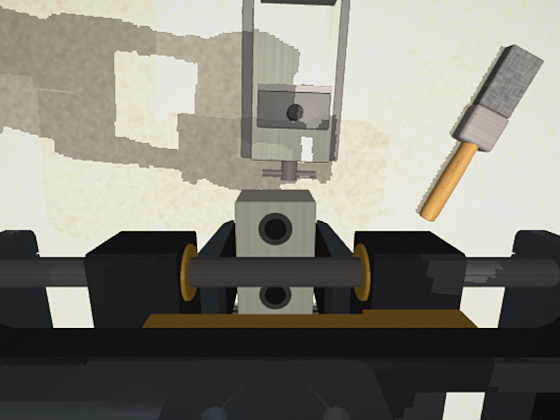

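The vise's moving jaw and knob are at (295,110), and the fixed jaw is just out of frame at the top. I'll move 80 mm further in +y, then measure.

Emit:
play_rows:
  rows:
    - {"translation":[0.2,0.03,0],"spin":0,"gripper":0.3}
    - {"translation":[0.4,0.05,0],"spin":0,"gripper":0.3}
    - {"translation":[0.4,0.05,0],"spin":0,"gripper":0.3}
    - {"translation":[0.4,0.05,0],"spin":0,"gripper":0.3}

```text
t: 16.27
eef_pos: [0.5454, 0.1402, 0.2013]
ee_rot: [[-0.096, 0.995, -0.0], [0.995, 0.096, -0.0], [-0.0, -0.0, -1.0]]
wrist_force: [-0.1, 0.5, -1.6]
width: 0.0398
```

```bash
python3 -c "
from h import *
s=bot.get_state();print(s['eef_pos'],s['width'])
d=grab('wrist'); cv2.imwrite('pics/w6.png',cv2.resize(d['color'][0:200,200:400],None,fx=3,fy=3,interpolation=cv2.INTER_CUBIC)); np.savez('w6.npz',**d)"
```

```text
[0.54535246 0.14019159 0.20131022] 0.0398418392321885
```

View pics/w6.png

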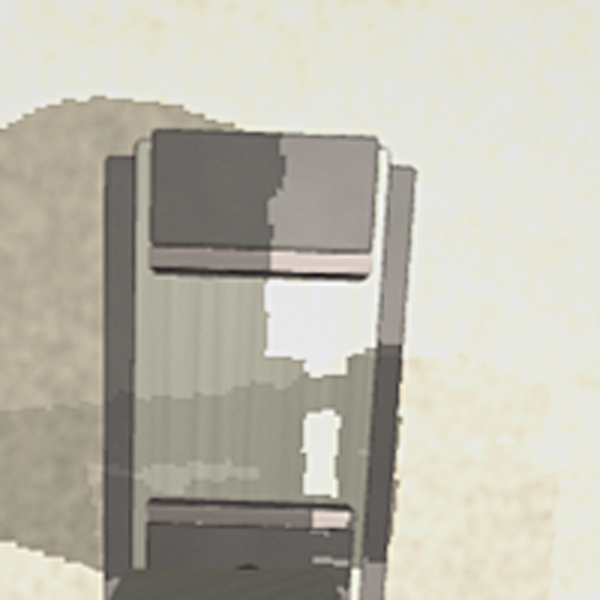

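Crop of the vise: the fixed jaw's top spans (152,129)–(380,138) at the back and ends at the face edge, row ~270. The moving jaw's face edge is at row ~505.

```bash
python3 - <<'E'
from h import *
d=dict(np.load("w6.npz"))
c=lambda *p:[(200+(x+.5)/3-.5,(y+.5)/3-.5) for x,y in p]
J=ray(d,c((152,129),(380,138),(370,273),(150,269),(351,507),(149,503)),.058)[:,:2]
print(J.round(4).tolist())
n=lambda v:np.linalg.norm(v).round(4)
print("w back",n(J[1]-J[0]),"w face",n(J[2]-J[3]),"w mov",n(J[4]-J[5]),"depth",n(J[0]-J[3]),n(J[1]-J[2]))
an=lambda v:np.degrees(np.arctan2(v[1],v[0])).round(2)
print("yaw x:",an(J[1]-J[0]),an(J[2]-J[3]),an(J[4]-J[5]),"yaw from y:",an(J[0]-J[3])-90,an(J[1]-J[2])-90, an(J[3]-J[5])-90,an(J[2]-J[4])-90)
fx=(J[2]+J[3])/2; mv=(J[4]+J[5])/2; print("face mids",fx,mv,n(fx-mv),an(fx-mv)-90)
# bed edges z=.036 (light strip inside, x=+-42)
B=ray(d,c((136,145),(134,560),(389,150),(358,560)),.036)[:,:2]; print("bed",B.round(4).tolist(),n(B[0]-B[2]),an(B[0]-B[1])-90,an(B[2]-B[3])-90)
# row profile for face edges
g=d["color"].max(2)
print(g[80:96,262].tolist(),g[80:96,310].tolist()); print(g[162:180,262].tolist(),g[162:180,310].tolist())
E
```

```text
[[0.5094, 0.2795], [0.5784, 0.2837], [0.5806, 0.2451], [0.5119, 0.2396], [0.5841, 0.1718], [0.5173, 0.1666]]
w back 0.0692 w face 0.0689 w mov 0.067 depth 0.04 0.0387
yaw x: 3.51 4.6 4.47 yaw from y: 3.6299999999999955 3.180000000000007 4.239999999999995 2.75
face mids [0.54624207 0.24233983] [0.55070694 0.16922395] 0.0733 3.489999999999995
bed [[0.5025, 0.2795], [0.512, 0.1429], [0.5846, 0.286], [0.5922, 0.1508]] 0.0824 3.989999999999995 3.230000000000004
[103, 75, 99, 157, 149, 145, 144, 147, 134, 77, 57, 95, 160, 186, 180, 180] [164, 166, 153, 110, 144, 231, 223, 218, 218, 229, 205, 57, 55, 165, 250, 237]
[154, 153, 159, 148, 102, 61, 89, 135, 127, 124, 123, 117, 93, 88, 96, 97, 96, 96] [235, 237, 236, 195, 147, 134, 61, 80, 163, 231, 221, 214, 220, 188, 57, 90, 100, 100]
```

```bash
cat >> h.py <<'E'
VY=np.radians(3.7); vx=np.array([np.cos(VY),np.sin(VY)]); vy=np.array([-np.sin(VY),np.cos(VY)]); V=np.array([.5487,.2044])
def vi(x,y,z): return [*(V+x/1000*vx+y/1000*vy),z]
def vwhere():
    p=np.array(bot.get_state()["eef_pos"]);q=p[:2]-V; return (q@vx*1000).round(1),(q@vy*1000).round(1),(p[2]*1000).round(1)
E
python3 -c "
from h import *
print(vwhere(),togo(vi(0,1.5,.1),VY))"
```

```text
(np.float64(-7.5), np.float64(-64.1), np.float64(201.3)) [[0.327, 0.048, 0.507], np.float64(0.062)]
```

Emit:
play_rows:
  rows:
    - {"translation":[0.2,0.03,0.1],"spin":0.03,"gripper":0.3}
    - {"translation":[0.327,0.048,0.3],"spin":0.062,"gripper":0.3}
    - {"translation":[0.327,0.048,0.5],"spin":0.062,"gripper":0.3}
    - {"translation":[0.327,0.048,0.5],"spin":0.062,"gripper":0.3}
    - {"translation":[0.327,0.048,0.5],"spin":0.062,"gripper":0.3}

```text
t: 16.95
eef_pos: [0.5493, 0.2065, 0.1029]
ee_rot: [[-0.065, 0.998, 0.001], [0.998, 0.065, 0.0], [0.0, 0.001, -1.0]]
wrist_force: [0.2, 0.6, -1.8]
width: 0.0399
```

```bash
python3 -c "
from h import *
print(vwhere(),togo(vi(0,1.5,.0495),VY))
d=grab('top'); cv2.imwrite('pics/t7.png',cv2.resize(d['color'][165:285,130:290],None,fx=5,fy=5,interpolation=cv2.INTER_CUBIC)); np.savez('t7.npz',**d)"
```

```text
(np.float64(0.7), np.float64(2.1), np.float64(102.9)) [[-0.003, -0.004, 0.267], np.float64(0.001)]
```

Emit:
play_rows:
  rows:
    - {"translation":[-0.003,-0.003,0.08],"spin":0,"gripper":0.3}
    - {"translation":[-0.003,-0.003,0.16],"spin":0,"gripper":0.3}
    - {"translation":[-0.003,-0.003,0.22],"spin":0,"gripper":0.3}
    - {"translation":[-0.003,-0.003,0.25],"spin":0,"gripper":0.3}
    - {"translation":[-0.003,-0.003,0.25],"spin":0,"gripper":0.3}

```text
t: 17.62
eef_pos: [0.5475, 0.2065, 0.051]
ee_rot: [[-0.066, 0.998, -0.001], [0.998, 0.066, -0.0], [-0.0, -0.001, -1.0]]
wrist_force: [0.6, -0.1, -2.5]
width: 0.0399
```

```bash
python3 -c "
from h import *
print(vwhere(),bot.get_state()['wrist_force'],togo(vi(0,1.5,.0487),VY))"
```

```text
(np.float64(-1.1), np.float64(2.2), np.float64(51.0)) [ 0.64032767 -0.05665636 -2.52811499] [[-0.003, 0.005, 0.011], np.float64(0.003)]
```

Emit:
play_rows:
  rows:
    - {"translation":[-0.002,0.004,0.003],"spin":0,"gripper":0.3}
    - {"translation":[-0.002,0.004,0.007],"spin":0,"gripper":0.3}
    - {"translation":[-0.002,0.004,0.009],"spin":0,"gripper":0.3}

```text
t: 18.0
eef_pos: [0.5487, 0.2063, 0.0499]
ee_rot: [[-0.066, 0.998, 0.0], [0.998, 0.066, 0.0], [0.0, 0.0, -1.0]]
wrist_force: [-0.2, 0.1, -2.3]
width: 0.04
```

Emit:
play_rows:
  rows:
    - {"translation":[0,0,0.003],"spin":0,"gripper":0.3}
    - {"translation":[0,0,0.003],"spin":0,"gripper":0.3}

```text
t: 18.25
eef_pos: [0.5485, 0.2062, 0.0491]
ee_rot: [[-0.066, 0.998, -0.0], [0.998, 0.066, -0.0], [-0.0, -0.0, -1.0]]
wrist_force: [-0.0, 0.4, -2.1]
width: 0.04
```

Emit:
play_rows:
  rows:
    - {"translation":[0,0,0.003],"spin":0,"gripper":0.3}
    - {"translation":[0,0,0.003],"spin":0,"gripper":0.3}

```text
t: 18.5
eef_pos: [0.5486, 0.2062, 0.0487]
ee_rot: [[-0.066, 0.998, 0.0], [0.998, 0.066, 0.0], [0.0, 0.0, -1.0]]
wrist_force: [-1.0, -1.2, 2.4]
width: 0.0397
```

Emit:
play_rows:
  rows:
    - {"translation":[0,0,0.002],"spin":0,"gripper":0.3}
    - {"translation":[0,0,0.002],"spin":0,"gripper":0.3}

```text
t: 18.75
eef_pos: [0.5486, 0.2062, 0.0487]
ee_rot: [[-0.066, 0.998, 0.0], [0.998, 0.066, 0.0], [0.0, 0.0, -1.0]]
wrist_force: [-4.2, -0.2, 11.8]
width: 0.0397
```

Emit:
play_rows:
  rows:
    - {"translation":[0,0,-0.002],"spin":0,"gripper":0.62}
    - {"translation":[0,0,-0.002],"spin":0,"gripper":0.62}
    - {"translation":[0,0,-0.002],"spin":0,"gripper":0.62}
    - {"translation":[0,0,-0.15],"spin":0,"gripper":0.62}
    - {"translation":[0,0,-0.36],"spin":0,"gripper":0.62}

```text
t: 19.38
eef_pos: [0.5478, 0.206, 0.12]
ee_rot: [[-0.066, 0.998, -0.002], [0.998, 0.066, -0.001], [-0.0, -0.002, -1.0]]
wrist_force: [1.2, -0.1, -0.1]
width: 0.0568
```

Emit:
play_rows:
  rows:
    - {"translation":[0,0,0],"spin":0,"gripper":0}
    - {"translation":[-0.25,0,0],"spin":0,"gripper":0}
    - {"translation":[-0.5,0,0],"spin":0,"gripper":0}
    - {"translation":[-0.5,0,0],"spin":0,"gripper":0}
    - {"translation":[-0.5,0,0],"spin":0,"gripper":0}

```text
t: 20.0
eef_pos: [0.5549, 0.1066, 0.1195]
ee_rot: [[-0.065, 0.998, -0.001], [0.998, 0.065, 0.0], [0.0, -0.001, -1.0]]
wrist_force: [0.0, 0.6, 0.9]
width: 0.0093
```

```bash
python3 -c "
from h import *
print(vwhere(),bot.get_state()['width'],togo(vi(0,-98,.066),VY))
d=grab('wrist'); cv2.imwrite('pics/w8.png',d['color']); np.savez('w8.npz',**d)
print(proj(d,[vi(0,1.5,.07),vi(-20,-30.5,.07),vi(20,33.5,.07),vi(0,-61.3,.086)]).round(0).tolist())"
```

```text
(np.float64(-0.1), np.float64(-98.0), np.float64(119.5)) 0.009343225535827985 [[0.0, 0.001, 0.268], np.float64(0.002)]
[[275.0, 76.0], [245.0, 126.0], [307.0, 21.0], [275.0, 175.0]]
```

View pics/w8.png

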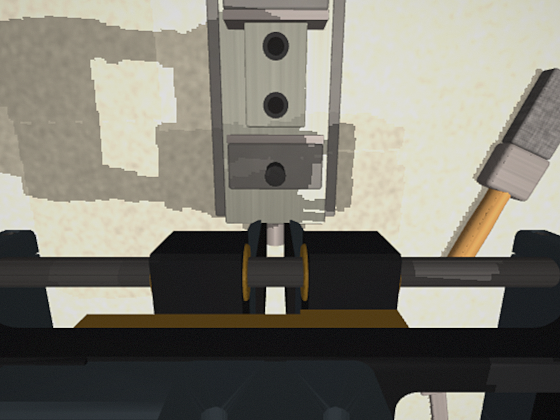

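The block stands between the jaws with its corners at (245,125) and (307,22), and the knob at (275,173); both match predictions. I'll descend behind the knob and push.

Emit:
play_rows:
  rows:
    - {"translation":[0,0,0.1],"spin":0,"gripper":0}
    - {"translation":[0,0,0.2],"spin":0,"gripper":0}
    - {"translation":[0,0,0.265],"spin":0,"gripper":0}
    - {"translation":[0,0,0.265],"spin":0,"gripper":0}

```text
t: 20.55
eef_pos: [0.5546, 0.107, 0.0663]
ee_rot: [[-0.067, 0.998, -0.002], [0.998, 0.067, -0.0], [0.0, -0.002, -1.0]]
wrist_force: [-0.1, -0.3, 0.4]
width: 0.0005
```

Emit:
play_rows:
  rows:
    - {"translation":[0.025,0,0],"spin":0,"gripper":0}
    - {"translation":[0.05,0,0],"spin":0,"gripper":0}
    - {"translation":[0.07,0,0],"spin":0,"gripper":0}
    - {"translation":[0.07,0,0],"spin":0,"gripper":0}

```text
t: 21.05
eef_pos: [0.5543, 0.1208, 0.0674]
ee_rot: [[-0.066, 0.998, 0.0], [0.998, 0.066, 0.0], [-0.0, 0.0, -1.0]]
wrist_force: [-0.4, 0.5, -0.4]
width: 0.0004
```

```bash
python3 -c "
from h import *
print(vwhere(),bot.get_state()['width'],bot.get_state()['wrist_force'])"
```

```text
(np.float64(0.2), np.float64(-83.8), np.float64(67.4)) 0.00043973524333930895 [-0.41041856  0.45217728 -0.38031967]
```

Emit:
play_rows:
  rows:
    - {"translation":[0.008,0,0],"spin":0,"gripper":0}
    - {"translation":[0.016,0,0],"spin":0,"gripper":0}
    - {"translation":[0.024,0,0],"spin":0,"gripper":0}
    - {"translation":[0.03,0,0],"spin":0,"gripper":0}

```text
t: 21.55
eef_pos: [0.5539, 0.1264, 0.0671]
ee_rot: [[-0.066, 0.998, 0.0], [0.998, 0.066, -0.0], [-0.0, 0.0, -1.0]]
wrist_force: [0.6, -4.1, 0.7]
width: 0.0007
```

Emit:
play_rows:
  rows:
    - {"translation":[0.004,0,0],"spin":0,"gripper":0}
    - {"translation":[0.006,0,0],"spin":0,"gripper":0}

```text
t: 21.8
eef_pos: [0.5538, 0.1275, 0.0671]
ee_rot: [[-0.066, 0.998, 0.0], [0.998, 0.066, -0.0], [-0.0, 0.0, -1.0]]
wrist_force: [0.3, -4.5, 1.6]
width: 0.0007
```

Emit:
play_rows:
  rows:
    - {"translation":[0.003,0,0],"spin":0,"gripper":0}
    - {"translation":[0.005,0,0],"spin":0,"gripper":0}

```text
t: 22.05
eef_pos: [0.5537, 0.1286, 0.0671]
ee_rot: [[-0.066, 0.998, 0.0], [0.998, 0.066, -0.0], [-0.0, 0.0, -1.0]]
wrist_force: [0.9, -4.6, 1.9]
width: 0.0007
```

Emit:
play_rows:
  rows:
    - {"translation":[0.003,0,0],"spin":0,"gripper":0}
    - {"translation":[0.005,0,0],"spin":0,"gripper":0}

```text
t: 22.3
eef_pos: [0.5536, 0.1296, 0.0671]
ee_rot: [[-0.066, 0.998, 0.0], [0.998, 0.066, -0.0], [-0.0, 0.0, -1.0]]
wrist_force: [0.1, -4.8, 1.5]
width: 0.0008
```

Emit:
play_rows:
  rows:
    - {"translation":[0.003,0,0],"spin":0,"gripper":0}
    - {"translation":[0.005,0,0],"spin":0,"gripper":0}

```text
t: 22.55
eef_pos: [0.5536, 0.1306, 0.0671]
ee_rot: [[-0.066, 0.998, -0.0], [0.998, 0.066, 0.0], [0.0, -0.0, -1.0]]
wrist_force: [0.7, -5.3, 1.3]
width: 0.0005
```

Emit:
play_rows:
  rows:
    - {"translation":[0.003,0,0],"spin":0,"gripper":0}
    - {"translation":[0.005,0,0],"spin":0,"gripper":0}

```text
t: 22.8
eef_pos: [0.5535, 0.1314, 0.0671]
ee_rot: [[-0.066, 0.998, 0.0], [0.998, 0.066, -0.0], [-0.0, 0.0, -1.0]]
wrist_force: [0.7, -9.2, 2.1]
width: 0.0005
```

Emit:
play_rows:
  rows:
    - {"translation":[0.003,0,0],"spin":0,"gripper":0}
    - {"translation":[0.005,0,0],"spin":0,"gripper":0}

```text
t: 23.05
eef_pos: [0.5535, 0.1315, 0.0671]
ee_rot: [[-0.066, 0.998, -0.0], [0.998, 0.066, -0.002], [-0.002, -0.0, -1.0]]
wrist_force: [2.3, -17.2, 2.6]
width: 0.0004
```

The force has risen from 5 to 17 N with the tool at a standstill, so the block is snug. I'll back off, rise and check.

Emit:
play_rows:
  rows:
    - {"translation":[-0.04,0,0],"spin":0,"gripper":0}
    - {"translation":[-0.1,0,0],"spin":0,"gripper":0}
    - {"translation":[-0.1,0,-0.2],"spin":0,"gripper":0}
    - {"translation":[-0.1,0,-0.4],"spin":0,"gripper":0}
    - {"translation":[-0.1,0,-0.4],"spin":0,"gripper":0}

```text
t: 23.68
eef_pos: [0.5564, 0.1124, 0.1498]
ee_rot: [[-0.066, 0.998, 0.005], [0.998, 0.066, 0.001], [0.001, 0.005, -1.0]]
wrist_force: [-0.4, 0.2, 0.2]
width: 0.0006
```

```bash
python3 -c "
from h import *
print(vwhere(),bot.get_state()['wrist_force'])
d=grab('wrist'); np.savez('w9.npz',**d)
cv2.imwrite('pics/w9.png',cv2.resize(d['color'][0:200,180:380],None,fx=3,fy=3,interpolation=cv2.INTER_CUBIC))
d=grab('top'); cv2.imwrite('pics/t9.png',d['color'])"
```

```text
(np.float64(1.7), np.float64(-92.3), np.float64(149.8)) [-0.44234949  0.24333536  0.15154525]
```

View pics/w9.png

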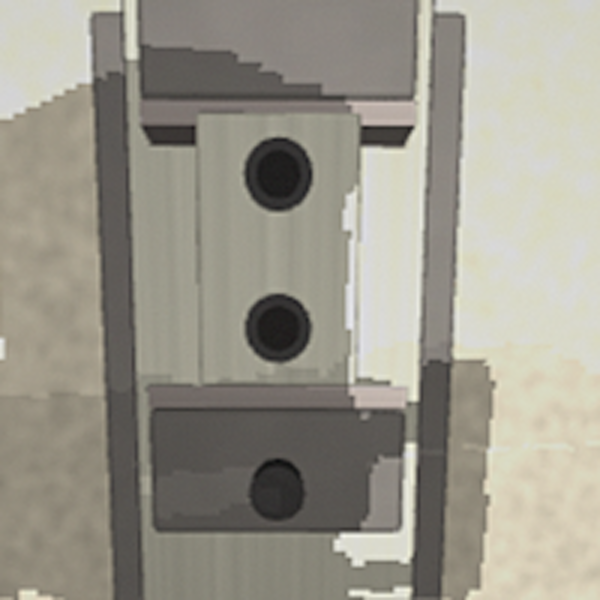

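View pics/t9.png

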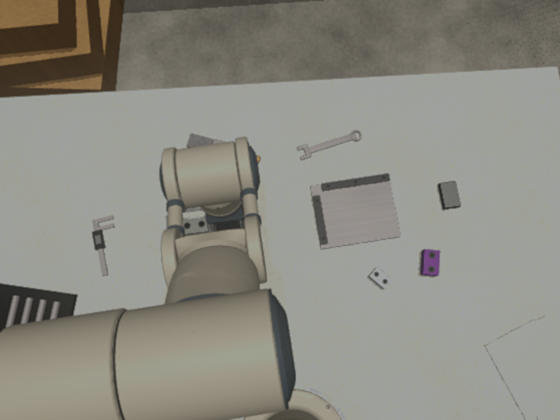

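The block is tight between both jaws, centred (cols 198–358 in a bed spanning 139–418) and square. The bystander tools are where they started, and the robot is touching nothing.

```bash
python3 -c "
from rig import bot
print(bot.hand_in())"
```

```text
the job is handed in; nothing more can be done
None
```

I squared the block into the plate's corner, set it on the vise bed and slid the jaw up until it was snug. I handed in at about 24 s.

- **Corner:** I gripped the block to turn it square and slide it near the corner. I then released it and pushed it home with the fingers in y, x and y again. The wrist view after the first two pushes matched the predicted squared pose to about a pixel. I took no picture between the last y push and the pick-up.
- **Vise:** I lowered the block onto the bed until the force showed contact, at the height I had worked out, and then let go. Pushing the knob, the force rose from 5 N to 17 N as the jaw stopped. The final view shows the block tight between both jaws, square and centred across the bed.
- **Bystanders:** the wrench, insert box, caliper and both look-alikes are where they started in the final top view. The arm hides part of the brush there, but what can be seen has not moved.

**Harder than intended:** the last y push in the corner reached about 62 N at the fingertips. That is under the 120 N wrist limit, and the 40 N limit is stated only for the arm and the gripper's body.

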